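# Pluck the valve core remover from the covered pocket tray

### The job

Slide the clear cover of the pocket tray all the way back by its red knob and leave it open, then pluck the chrome valve core remover out of its pocket. Lower it flat onto the blue strip of the white turntable, lying lengthwise with both its ends over the strip, and let go only once it rests there. Leave the pump head and the tyre lever in their pockets, and do not disturb the glass jar or the mallet.

Things in the scene. Friction and masses are not known exactly. Their poses are not given: they have to be found in the camera images.
- tray_mid (a point): Fixed dark teal pocket tray; centre of its underside, on the work surface. x: along the pockets, the way the cover slides open (away from the robot); y: across; z: up. Three pockets 120 mm long (x), 30 mm wide, at y = -75, 0, +75 mm; which holds which part varies. Aluminium side rails at y = -135 to -130 and 130 to 135 mm, x = -65 to 197 mm, are 48 mm high.
- tray_channel (a point): Same axes as tray_mid; centre of the floor of the finger channel, 8 mm above the work surface. The channel, 56 mm wide (x), runs across all three pockets, so fingers have room down both sides of a part's middle (about 50 mm to the next part, 43 mm to a rail). At both ends parts rest on blocks 20 mm above the work surface, with pocket walls up to 32 mm.
- cover (a joint): Travel in m of the clear plastic cover along the tray's +x: 0 shut over the pockets, 0.13 fully open at the end stop. Cover 130 mm (x) by 270 mm, 4 mm thick, its top 52 mm above the work surface. Slides with about 1.5 N of friction, stays where left, cannot lift. Starts 0 to 20 mm open.
- cover_knob (a point): Middle (half-way up) of the red knob on the cover: upright cylinder 26 mm in diameter, 30 mm high, from 52 to 82 mm above the work surface, on the tray's centre line (y = 0), 20 mm in from the cover's front edge. Moves with the cover; at full opening it is at x = 85 mm from tray_mid.
- remover_center (a point): Chrome valve core remover, 110 mm long, about 0.18 kg: middle of its length, on its axis, 12 mm above its underside. Own x runs tail to nose: -55 to 14 mm eight-sided handle 24 mm across flats (two upright), three dark bands; to 32 neck 14 mm thick; to 40 flange 24 mm; to 55 nose 12 mm. In the pocket its x is the tray's x, underside 20 mm and top 44 mm above the work surface.
- remover_nose (a point): End of the remover's nose, on its axis, 55 mm from its middle.
- remover_tail (a point): End of the remover's handle, on its axis, 55 mm from its middle. The centre of mass is about 10 mm from the middle, towards this end. Grip the handle just behind the middle, fingertips no lower than the remover's underside, or they will meet the turntable first.
- strip (a point): Middle of the top of the blue strip, 140 mm (x) by 50 mm (y), on the white turntable (disc 200 mm in diameter); this face is 24 mm above the work surface and 2 mm above the disc. The disc turns about this point's upright axis with light friction (0.04 N m); start angle varies widely and the strip turns with it. The remover may point either way along x.
- pump_head_center (a point): Bystander: dark steel pump head with a red lever, 104 mm long, 24 mm wide and high, lying in a pocket along the tray's x; its middle, 10 mm above its underside.
- tyre_lever_center (a point): Bystander: orange plastic tyre lever, 108 mm long, 20 mm wide, up to 15 mm high, lying in a pocket along the tray's x; its middle, 5 mm above its underside.
- jar_center (a point): Bystander: clear glass jar with a screw lid, 70 mm in diameter, 110 mm high, standing beyond the turntable; its middle, half-way up.
- mallet_center (a point): Bystander: short hardwood mallet lying between the robot and the turntable; middle of its head (58 by 95 mm, 56 mm high). Its handle, 26 mm thick, reaches 178 mm from here along the mallet's -x.
Things that resemble listed ones, but are neither listed nor needed, are in the scene too. What is meant by the part that bears strip is not black or orange, and is the larger of those in its own colour.

How it is judged:
On the way, in this order (a step that is already met when the one before it is completed fails the run):
1. the clear cover has been slid fully back (at least 120 of 130 mm) (value of joint cover above 0.12 m), for 0.1 s.
2. the remover is held in the fingers, lifted clear of the tray (contact force between remover and the fingers above 0.5 N and z of remover_center in the frame of tray_mid above 0.065 m), for 0.1 s.
3. the remover has been lowered onto the turntable while still held in the fingers (contact force between remover and the fingers above 0.5 N and contact force between remover and turntable above 0.1 N), for 0.04 s.
At the end, for the whole second after the job is handed in: The remover rests flat, still and released on the blue strip, both ends over it (within 70 mm of the strip's middle lengthwise, 25 mm crosswise); the cover is open by at least 115 mm; the pump head and tyre lever lie within 20 mm of where they were (x of remover_nose in the frame of strip between -0.07 and 0.07 m and y of remover_nose in the frame of strip between -0.025 and 0.025 m and z of remover_nose in the frame of strip between 0.006 and 0.018 m and x of remover_tail in the frame of strip between -0.07 and 0.07 m and y of remover_tail in the frame of strip between -0.025 and 0.025 m and z of remover_tail in the frame of strip between 0.006 and 0.018 m and value of joint cover above 0.115 m and linear speed of remover below 0.02 m/s and contact force between remover and turntable above 0.1 N and distance of each of pump_head_center, tyre_lever_center from where it was at the start of the episode below 0.02 m); the robot touches nothing.
It fails at once if the pump head is moved by more than 20 mm (distance of pump_head_center from where it was at the start of the episode above 0.02 m).
It fails at once if the tyre lever is moved by more than 20 mm (distance of tyre_lever_center from where it was at the start of the episode above 0.02 m).
It fails at once if the jar is shifted or tipped by more than 20 mm (distance of jar_center from where it was at the start of the episode above 0.02 m).
It fails at once if the mallet is shifted by more than 30 mm (distance of mallet_center from where it was at the start of the episode above 0.03 m).
It also fails if it takes over 53 s, if anything falls off the work surface, if the arm or the gripper's body presses on something with over 40 N, if the wrist force passes 120 N, or if a joint passes its speed limit or range.

### The arm

A 6-joint arm with a two-finger parallel gripper is mounted at the origin on the work surface. World frame = base frame: x ahead of the robot, y to its left, z up, the work surface at z = 0. Lengths are in m, angles in rad, forces in N, time in s.
With the tool pointing down it reaches from about 0.325 to 0.9 m from the base axis. Payload 6.1 kg.
Tool frame: the origin (TCP) lies midway between the tips of the shut fingers; the grasp point (between the pads) lies 19 mm behind it; z points along the fingers, y is the line along which they close (so a half turn about z gives the same grasp; the last joint's range is limited). The gripper opens to 87 mm and grips with 3 to 60 N. Pads are 19 mm wide; open, the fingers measure 117 mm over their backs; the gripper's body (75 mm by 190 mm) begins 51 mm behind the grasp point.
Start: joints at [1.053, 0.22, 1.526, -0, 1.395, -0.126], TCP at [0.239, 0.578, 0.223] pointing down, gripper open.
Joint ranges: [-2.98, 2.98], [-0.91, 2.08], [0.09, 2.57], [-1.24, 4.39], [0.2, 2.65], [-2.68, 2.68]. Speed limits (rad/s): [2.57, 2.57, 3.01, 3.14, 3.14, 3.14].

### API

Orientations are given as [roll, pitch, yaw] about the fixed x, y, z axes, in that order (R = Rz(yaw) Ry(pitch) Rx(roll)).
In Python, from workcell import bot gives the robot as it stands. The module is installed in compiled form; this text tells all that it offers. Calls block until the motion is done:
- bot.move_to(position, orientation): joint-space move of the TCP to a pose.
- bot.servo_line(position, ori=None, rate=0.15): straight line of the TCP; ori=None keeps the orientation; rate is the mean speed in m/s.
- bot.move_joints(angles): joint-space move.
- bot.ungrasp() and bot.close(grasp_force=None): open the fingers fully, or close them until they stop; grasp_force is the grip in N (None keeps the last).
- bot.pause(seconds).
- bot.inverse_kinematics(position, orientation): joint angles nearest the present ones, or None.
- bot.read_state(): the state.
- bot.camera(name): name is "scene" or "side" or "wrist"; returns a dict with "image" (384x512x3 uint8, red, green, blue), "vfov" (degrees; the focal length in pixels is half the picture's height over the tangent of half this angle, whatever the lens; pixels are square), "cx", "cy" (the principal point, pixels), "dist" ([k1, k2, p1, p2, k3] as OpenCV has them; the pictures are not rectified), "world_to_cam" (4x4, takes a point from world to camera coordinates); the wrist camera has in their place "hand_eye" (4x4, takes a point from camera to tool coordinates, whose origin is the TCP and whose axes are the flange's). Camera axes: x right, y down, z forward; pixel columns grow to the right and rows downward; lengths in m; the calibration is good to about 2 mm. A picture is of the moment at which its call begins: read the wrist's pose just before it. There is no depth.
A pose or a line that the arm cannot do raises bot.MotionError and nothing moves.
- bot.close_job(): hands the job in; it is judged then, once.
The state is a dict: "clock": time; "joint_positions": joint angles; "qvel": joint speeds; "tau": joint torques, N m; "tcp_pos": TCP position; "eef_rot": TCP orientation; "wrist_force": force on the tool from outside, world axes, zero at the start; "ft_torque": the same for the moment, N m; "width": finger opening in m; "finger_force": force on a finger pad.
Only numpy, scipy, OpenCV 4.12 (cv2) and the standard library are available. Lean on these libraries where they do the work, as an engineer would, in place of code of your own. Each camera call takes 0.05 s, during which the arm holds its last target. There are 200 camera calls.

## Working session

There is one attempt and no reset: what is moved stays moved. The work goes in short steps, each a Python script; the robot and the scene stay as the last script left them, time stands still between calls to the robot, and variables do not carry over. Pictures are saved under pics/ and viewed, at most 10 in all, crops included, and the job is handed in when it is done.

```bash
mkdir -p pics
cat > h.py <<'E'
from workcell import bot
import numpy as np, cv2, json
from scipy.spatial.transform import Rotation as R
def snap(name,fn):
    s=bot.read_state(); c=bot.camera(name)
    if 'hand_eye' in c:
        T=np.eye(4);T[:3,:3]=R.from_euler('xyz',s['eef_rot']).as_matrix();T[:3,3]=s['tcp_pos']
        M=T@np.array(c['hand_eye'])
    else: M=np.linalg.inv(np.array(c['world_to_cam']))
    f=192/np.tan(np.radians(c['vfov'])/2)
    K=[[f,0,c['cx']],[0,f,c['cy']],[0,0,1]]
    cv2.imwrite(f'pics/{fn}.png',c['image'][:,:,::-1])
    json.dump(dict(M=M.tolist(),K=K,d=list(map(float,c['dist']))),open(f'pics/{fn}.json','w'))
    return c['image']
def pt(fn,u,v,z):
    j=json.load(open(f'pics/{fn}.json'));M=np.array(j['M'])
    p=cv2.undistortPoints(np.array([[[u,v]]],float),np.array(j['K']),np.array(j['d']))[0,0]
    r=M[:3,:3]@[p[0],p[1],1];o=M[:3,3]
    return o+r*(z-o[2])/r[2]
E
python3 - <<'E'
from h import *
print(bot.read_state())
a=snap('scene','s0');b=snap('side','d0');w=snap('wrist','w0')
for n in 'sdw': print(json.load(open(f'pics/{n}0.json'))['M'])
for n in 'sd': cv2.imwrite(f'pics/{n}0b.png',cv2.resize(cv2.imread(f'pics/{n}0.png'),(800,600),interpolation=cv2.INTER_CUBIC))
E
```

```text
{'clock': 0.0, 'joint_positions': array([ 1.05290749e+00,  2.21229991e-01,  1.52762196e+00,  6.45792058e-06,
        1.39467780e+00, -1.26154467e-01]), 'qvel': array([ 0.00133605, -0.00140157,  0.00113965,  0.00137129, -0.00129812,
       -0.00246118]), 'tau': array([-1.47251922e-05, -4.94608247e+01, -3.87373817e+01,  6.98014023e-02,
        5.70839772e-02, -1.64699309e-04]), 'tcp_pos': array([0.23834395, 0.57709922, 0.22142911]), 'eef_rot': array([-3.13967175e+00, -2.50031321e-04,  2.74985690e+00]), 'wrist_force': array([ 0.26717858, -0.02586373, -0.46839335]), 'ft_torque': array([ 0.00361101,  0.00275348, -0.01931305]), 'finger_force': 0.0, 'width': 0.086830792932861}
[[0.8283688317791195, 0.42251982430911333, -0.3678071187493429, 1.015996419157468], [0.560132518990213, -0.6335644323806005, 0.5337112245324492, -0.6256572684808958], [-0.007525935594719506, -0.6481304715009497, -0.7614921222214851, 1.05040437421744], [0.0, 0.0, 0.0, 1.0]]
[[0.8781074253286768, -0.2530492687442008, 0.40607070464473016, 0.15771118936653158], [-0.4781620795704516, -0.4942418393006176, 0.7260069076431734, -0.6839112588495102], [0.01698161486736565, -0.8316796690269445, -0.5549959935744841, 0.6477136567976607], [0.0, 0.0, 0.0, 1.0]]
[[0.38159149321521724, 0.8969613049402813, 0.22326743995846757, 0.17736340171574805], [0.9243293145902369, -0.36982059596093203, -0.09406404728823543, 0.6031005162164095], [-0.0018029128995079033, 0.2422666800097118, -0.9702080216438884, 0.3838178231582432], [0.0, 0.0, 0.0, 1.0]]
```

View pics/s0b.png

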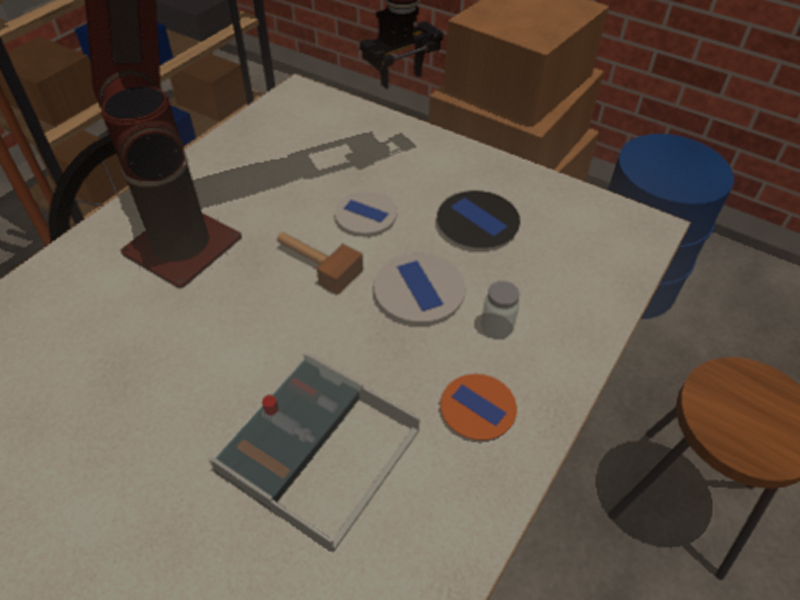

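View pics/d0b.png

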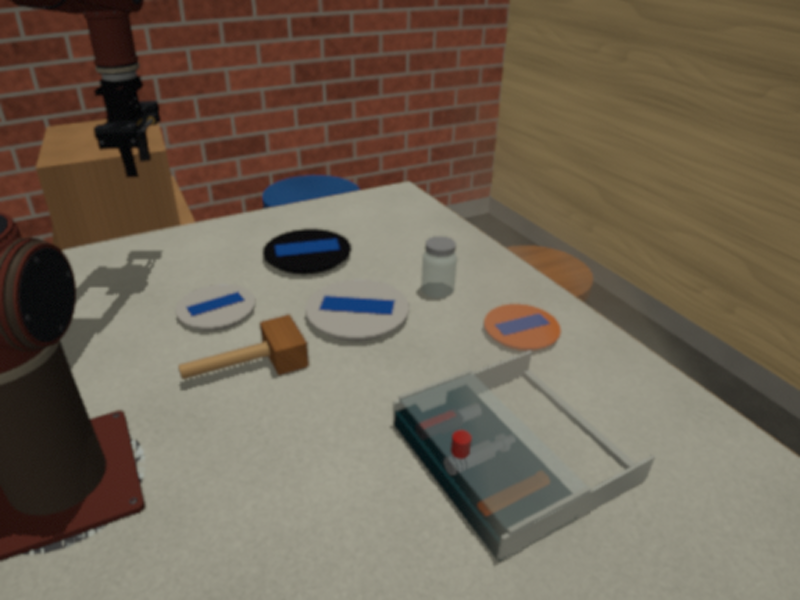

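The remover is in the middle pocket with its nose away from the robot. In s0b the knob is at (270,404), the tray rails' ends are at (307,358), (418,422), (215,462) and (334,543), and the larger white turntable's strip is at about (420,286).

Run:
```python
from h import *
k=.64
for n,l in {'s0':dict(knob=(270,404,.067),rfl=(307,358,.048),rbl=(418,422,.048),rfr=(215,462,.048),rbr=(334,543,.048),s=(420,286,.024),s1=(409,263,.024),s2=(432,308,.024),jar=(503,293,.11),mal=(343,262,.056)),
 'd0':dict(knob=(461,444,.067),rfl=(397,403,.048),rbl=(528,356,.048),rfr=(502,542,.048),rbr=(650,460,.048),s=(358,306,.024),s1=(321,304,.024),s2=(394,308,.024),jar=(440,245,.11),mal=(283,335,.056))}.items():
  print(n,{a:np.round(pt(n,u*k,v*k,z)[:2],3).tolist() for a,(u,v,z) in l.items()})
```

```text
s0 {'knob': [0.497, -0.242], 'rfl': [0.479, -0.116], 'rbl': [0.731, -0.116], 'rfr': [0.485, -0.377], 'rbr': [0.738, -0.374], 's': [0.549, 0.182], 's1': [0.492, 0.227], 's2': [0.603, 0.143], 'jar': [0.734, 0.189], 'mal': [0.388, 0.124]}
d0 {'knob': [0.498, -0.245], 'rfl': [0.47, -0.118], 'rbl': [0.715, -0.119], 'rfr': [0.466, -0.383], 'rbr': [0.719, -0.378], 's': [0.544, 0.176], 's1': [0.484, 0.215], 's2': [0.602, 0.139], 'jar': [0.725, 0.181], 'mal': [0.374, 0.109]}
```

Run:
```python
from h import *
bot.move_to([0.497,-0.243,0.2],[np.pi,0,0])
snap('wrist','w1'); print(bot.read_state()['tcp_pos'],bot.read_state()['clock'])
cv2.imwrite('pics/w1b.png',cv2.resize(cv2.imread('pics/w1.png'),(800,600),interpolation=cv2.INTER_CUBIC))
```

```text
[ 0.49732233 -0.24236407  0.20001972] 3.2167
```

View pics/w1b.png

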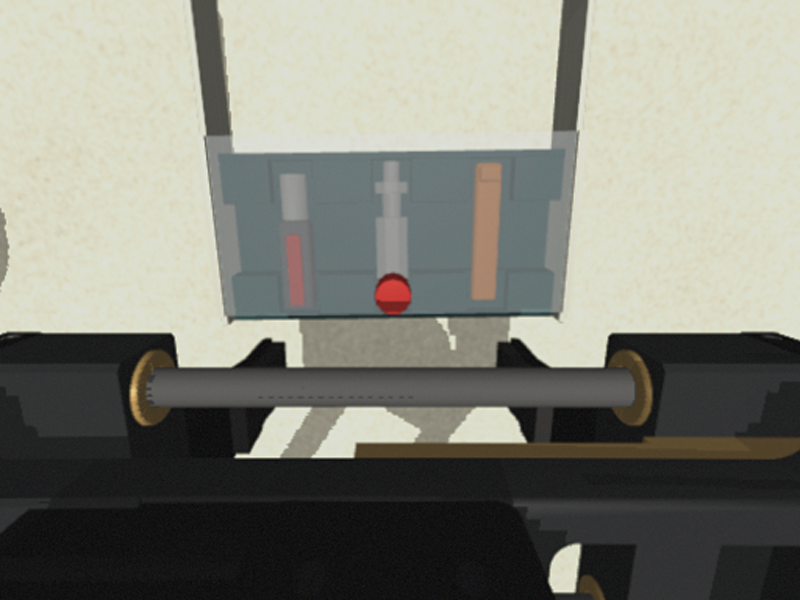

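The knob is at (393,293) in w1b, with its top centre near (393,288). The remover's nose tip is at (391,161), and the tray's front corners are at (230,319) and (562,319).

Run:
```python
from h import *
k=.64
for n,u,v,z in [('knob',393,294,.067),('knobtop',393,288,.082),('nose',391,161,.032),('flange',391,188,.032),('hand-mid',391,250,.044),('fl',230,319,.032),('fr',562,319,.032),('bl',218,153,.032),('br',566,149,.032)]:
  print(n,np.round(pt('w1',u*k,v*k,z)[:2],4))
```

```text
knob [ 0.4962 -0.2436]
knobtop [ 0.5038 -0.2435]
nose [ 0.5908 -0.242 ]
flange [ 0.5712 -0.242 ]
hand-mid [ 0.5254 -0.2421]
fl [ 0.4668 -0.1094]
fr [ 0.4673 -0.3831]
bl [ 0.5961 -0.1126]
br [ 0.5993 -0.3725]
```

Run:
```python
from h import *
x,y=.499,-.2432
bot.servo_line([x,y,.057],rate=.15)
bot.close(grasp_force=20); s=bot.read_state(); print(s['width'],s['finger_force'],s['wrist_force'],s['tcp_pos'])
bot.servo_line([x+.1,y,.057],rate=.1)
print(bot.read_state()['wrist_force'])
d=.1
while d<.145:
    d+=.005; bot.servo_line([x+d,y,.057],rate=.1); f=bot.read_state()['wrist_force']
    print(round(d,3),np.round(f,1))
    if abs(f[0])>9: break
bot.ungrasp(); p=bot.read_state()['tcp_pos'];print(p)
bot.servo_line([p[0],p[1],.13],rate=.2)
bot.move_to([.52,-.2425,.17],[np.pi,0,0])
snap('wrist','w2'); print(bot.read_state()['clock'])
cv2.imwrite('pics/w2b.png',cv2.resize(cv2.imread('pics/w2.png'),(800,600),interpolation=cv2.INTER_CUBIC))
```

```text
0.02558627770523484 20.000627087429166 [ 0.04307655 -2.3424833  -1.50928221] [ 0.49896676 -0.24363519  0.05696349]
[0.6780672  5.62573623 1.21831773]
0.105 [0.5 5.4 1.9]
0.11 [1.8 5.6 1.7]
0.115 [1.1 7.1 2. ]
0.12 [0.7 5.9 2.4]
0.125 [-9.7  6.6  8.6]
[ 0.62400084 -0.24318313  0.05699432]
10.0417
```

View pics/w2b.png

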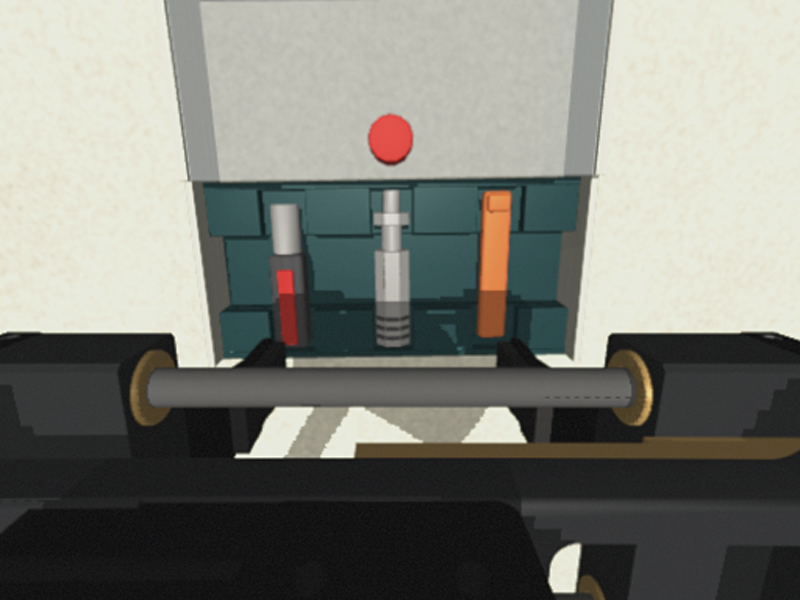

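The cover hit its end stop: the knob is at x=0.624, so tray_mid is near x=0.539. In w2b the remover's nose tip is at (391,191), its tail at (393,346) and the handle front at (392,250).

Run:
```python
from h import *
k=.64
for n,u,v,z in [('nose',391,191,.035),('flange far',391,213,.044),('handlefront',392,250,.044),('tail',393,346,.035)]:
  print(n,np.round(pt('w2',u*k,v*k,z)[:2],4))
```

```text
nose [ 0.5901 -0.2419]
flange far [ 0.5756 -0.2419]
handlefront [ 0.5507 -0.2426]
tail [ 0.4775 -0.2434]
```

Run:
```python
from h import *
bot.servo_line([.526,-.2425,.06],[np.pi,0,.01],rate=.2)
bot.servo_line([.526,-.2425,.023],rate=.08)
bot.close(grasp_force=35); s=bot.read_state(); print(s['width'],s['finger_force'],s['wrist_force'],s['tcp_pos'])
bot.servo_line([.526,-.2425,.2],rate=.12)
s=bot.read_state(); print(s['width'],s['finger_force'],s['wrist_force'])
yaw=np.arctan2(-.08,.115)+np.pi
tx=np.array([np.cos(yaw),np.sin(yaw)])
c=np.array([.547,.179])-.009*tx
bot.move_to([*c,.2],[np.pi,0,yaw])
bot.pause(.2)
snap('wrist','w3');snap('scene','s3');s=bot.read_state(); print(s['clock'],yaw,s['width'],s['tcp_pos'])
cv2.imwrite('pics/w3b.png',cv2.resize(cv2.imread('pics/w3.png'),(800,600),interpolation=cv2.INTER_CUBIC))
```

```text
0.023636928988623542 34.99551972839981 [-0.31950229  0.15334819 -0.26417756] [ 0.52599047 -0.2424913   0.02298654]
0.023541372693428406 34.995137765072286 [-0.08652459 -0.47204261 -1.65639129]
15.9 2.5337906574758327 0.023600398443934825 [0.55455567 0.17324604 0.19996151]
```

View pics/w3b.png

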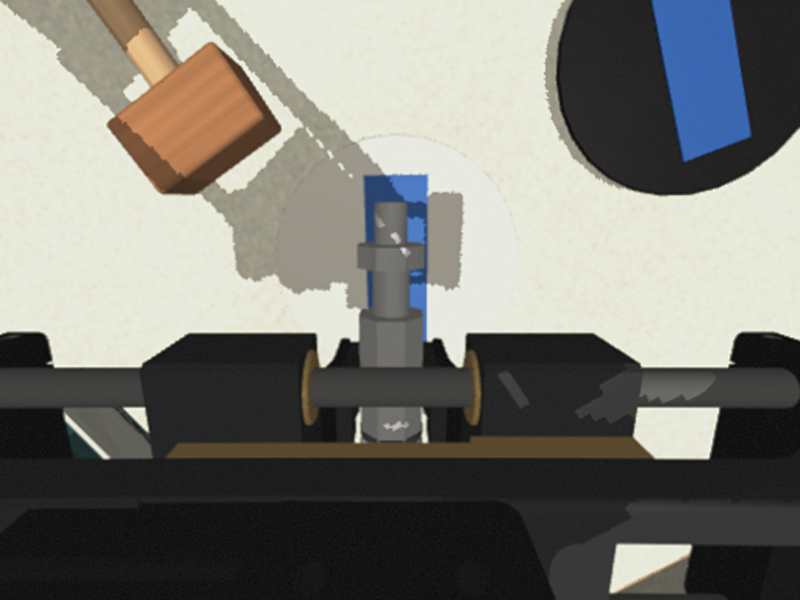

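The remover is held level. In w3b the strip's far corners are at (364,175) and (428,174), its right edge runs down to (427,340), and its left edge is at (368,300). The disc spans columns 275 to 517, with its far edge at row 134.

Run:
```python
from h import *
k=.64
P=lambda u,v,z:pt('w3',u*k,v*k,z)[:2]
yaw=2.53379
tx=np.array([np.cos(yaw),np.sin(yaw)]);ty=np.array([-tx[1],tx[0]]); t=np.array([0.55456,0.17325])
for n,u,v,z in [('cl',364,175,.024),('cr',428,174.5,.024),('r2',427,340,.024),('l2',368,300,.024),('discfar',397,134,.022),('dl',275,240,.022),('dr',517,240,.022),('nose',391,203,.213),('hf',391,312,.213)]:
  d=P(u,v,z)-t; print(n,np.round(P(u,v,z),4),np.round([d@tx,d@ty],4))
```

```text
cl [0.4735 0.2048] [0.0846 0.0204]
cr [0.5017 0.2458] [ 0.0849 -0.0293]
r2 [0.614 0.17 ] [-0.0506 -0.0313]
l2 [0.5564 0.1491] [-0.0153  0.0187]
discfar [0.4635 0.2429] [ 0.1145 -0.0052]
dl [0.473  0.1161] [0.0343 0.0935]
dr [0.5852 0.277 ] [ 0.0341 -0.1027]
nose [0.5015 0.2107] [ 0.065  -0.0005]
hf [0.5337 0.1882] [ 0.0257 -0.0004]
```

Run:
```python
from h import *
yaw=2.53379
tx=np.array([np.cos(yaw),np.sin(yaw)]);ty=np.array([-tx[1],tx[0]]); t=np.array([0.55456,0.17325])
c=t+.005*tx-.0053*ty; o=[np.pi,0,yaw+.016]
bot.servo_line([*c,.06],o,rate=.12)
bot.servo_line([*c,.032],rate=.06); bot.pause(.2)
f0=bot.read_state()['wrist_force'][2]; z=.032; print(f0)
while z>.0235:
    z-=.0007; bot.servo_line([*c,z],rate=.03); bot.pause(.05)
    f=bot.read_state()['wrist_force'][2]; print(round(z,4),round(f-f0,2))
    if f-f0>2.0: break
bot.pause(.15); print(bot.read_state()['wrist_force'],bot.read_state()['clock'])
```

```text
-1.1387854616662445
0.0313 -0.82
0.0306 -0.48
0.0299 -0.1
0.0292 0.3
0.0285 0.33
0.0278 -0.92
0.0271 -1.45
0.0264 6.71
[-3.50456994 -0.11728548  6.31399314] 20.5833
```

Run:
```python
from h import *
bot.ungrasp(); bot.pause(.1)
p=bot.read_state()['tcp_pos']
bot.servo_line([p[0],p[1],.2],rate=.12)
bot.pause(.2); snap('wrist','w4');snap('scene','s4');print(bot.read_state()['clock'])
a=cv2.resize(cv2.imread('pics/w4.png'),(400,300)); b=cv2.imread('pics/s4.png')
b=cv2.resize(b[140:350,130:340],(400,400),interpolation=cv2.INTER_CUBIC)
cv2.imwrite('pics/v4.png',np.hstack([np.vstack([a,np.zeros((100,400,3),np.uint8)]),b]))
```

```text
23.8167
```

View pics/v4.png

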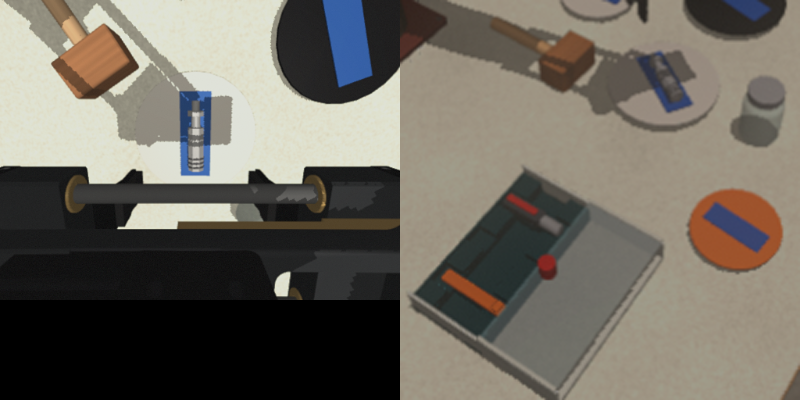

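The remover lies along the middle of the strip: the strip spans rows 92–176 in the wrist view and the remover about 100–173. The cover is open, and the pump head and tyre lever are still in their pockets.

```bash
python3 -c "
from workcell import bot
print(bot.close_job())"
```

```text
the job is handed in; nothing more can be done
None
```

I slid the cover fully open, set the remover down lengthwise on the blue strip of the larger white turntable, released it once it rested there, and handed the job in at about 24 s; the final pictures show both its ends on the strip and the other items apparently undisturbed, but the judge's result was not reported back.

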